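# Space the loose tile of a display panel and hold it tight

## Task

One tile in the row of three on the display panel is still loose and lies out of place between the two fixed ones. Stand the T-shaped spacer in the joint beside it that is wide enough, all the way down, and let go of it (do not push it at the tight joint); then bring the loose tile into line with the row, push it firmly against the spacer, lying flat, and finish while still holding it pressed there. Leave the other things on the bench where they are.

Things in the scene. Friction and masses are not known exactly. Their poses are not given: they have to be found in the camera images.
- board: display panel lying on the bench: grey board 150 x 420 x 15 mm with thin aluminium edging, fixed. Origin at the centre of its underside, x across the row, y (the long way) along the row, z up. The row of three white tiles runs along its middle (board x = 0), leaving 45 mm of bare board on both sides of it
- full_tile: white tile fixed to the board at one end of the row: 60 mm (own x) by 120 mm (own y, along the row) by 12 mm thick. Origin at the centre of its underside, 15 mm above the bench; axes parallel to the board's. Its joint to the loose tile is tight, 3 to 5 mm. It may be at the +y or at the -y end of the board
- cut_tile: shorter white tile fixed to the board at the other end of the row: 60 mm (own x) by 96 mm (own y) by 12 mm. Origin at the centre of its underside, axes parallel to the board's. Its joint to the loose tile is the wide one, 15 to 17 mm. The centre line of the row passes through its origin and that of full_tile
- loose_tile: loose white tile, 60 mm (own x) x 120 mm (own y) x 12 mm, 0.2 kg, flat on the board between the fixed tiles, up to 6 mm out of line across the row and slightly turned. Origin: centre of its underside. It slides on the board; can be gripped from above over its long edges; a steady push of 5 to 15 N is right. Tight on the spacer its centre is 118 mm from cut_tile's, both joints about 10 mm
- spacer: grey plastic T-shaped spacer, 35 g, standing on its blade on the bench. Origin: centre of the blade's underside; x along the blade, z up. Blade 40 (x) x 10 (y) x 11 mm high; on it a flange 44 x 28 mm (z 11 to 15) that rests on the tiles beside the joint; above it a grip 36 (x) x 12 (y) mm (z 15 to 39). In the joint its x lies across the row, centred, its origin 16 mm above the bench
- wedge: loose grey stepped plastic wedge, 70 x 20 x 12 mm, lying on the bench, not needed. Origin at the centre of its underside. The wedge, the tub and the spacer stand in changing order in a row between robot and panel
- tub: small white open tub of cross spacers, 64 mm across, 45 mm high, not needed. Origin at the centre of its underside
- mosaic: loose marble mosaic chip, 24 x 24 x 8 mm, lying on the bare strip of the board beyond the row, near one end, not needed. Origin at the centre of its underside
- pencil: carpenter's pencil, 125 x 12 x 7 mm, on the bench to the left of the panel, not needed
- mallet: rubber mallet, 300 mm long with a head 56 mm thick and 85 mm wide, lying on the bench at the left, not needed
- level: aluminium spirit level, 25 x 400 x 48 mm, standing on the bench beyond the panel, lengthwise in y, not needed. Origin at the centre of its underside
- dispenser: white soap dispenser, 68 mm across, 160 mm high, standing to the right of the panel, not needed
- tumbler: grey tumbler, 72 mm across, 100 mm high, standing to the right of the panel, not needed
There are look-alikes about, which are no part of the job. What is shaped like the loose_tile but red is not meant. Leave any brown look-alike of the spacer alone.

How it is judged (in metres and radians):
On the way:
1. the spacer stands in the wide joint, fully down on its flange, and has been let go (horizontal distance between spacer and cut_tile between 0.05 and 0.0615 m and x of spacer in the frame of cut_tile between -0.012 and 0.012 m and z of spacer in the frame of board between 0.0135 and 0.0185 m and angle between spacer's own z axis and vertical below 0.08 rad and angle between the x axis of spacer and the x axis of cut_tile, either way round below 0.1 rad and contact force between each of the arm, the fingers and spacer below 0.2 N), for 0.2 s.
At the end, for the whole second after the job is handed in: Spacer untouched, upright beside the cut tile, flange down on the tiles (2.5 mm), within 12 mm of the centre line. Loose tile flat (1.5 mm, 1.7 deg), in line (4 mm, 2.3 deg), at most 1.7 mm from tight, held by the fingers and pressing the spacer on the cut tile with over 2 N (all of step 1 and horizontal distance between loose_tile and cut_tile between 0.116 and 0.1197 m and x of loose_tile in the frame of cut_tile between -0.004 and 0.004 m and z of loose_tile in the frame of board between 0.0135 and 0.0165 m and angle between the x axis of loose_tile and the x axis of cut_tile, either way round below 0.04 rad and angle between loose_tile's own z axis and vertical below 0.03 rad and contact force between loose_tile and spacer above 2 N and contact force between spacer and cut_tile above 2 N and contact force between the fingers and loose_tile above 2 N and linear speed of loose_tile below 0.01 m/s); the arm keeps its last pose, push and grip.
It fails at once if the spacer was pushed against the full tile, at the tight joint (contact force between spacer and full_tile above 5 N).
It fails at once if another thing on the bench was moved more than 3 cm (distance of any of wedge, tub, mosaic, pencil, mallet, level, dispenser, tumbler from where it was at the start of the episode above 0.03 m).
It also fails if it takes over 53 s, if anything falls off the work surface, if the arm or the gripper's body presses on something with over 40 N, if the wrist force passes 120 N, or if a joint passes its speed limit or range.

## Robot

A 6-joint arm with a two-finger parallel gripper is mounted at the origin on the work surface. World frame = base frame: x ahead of the robot, y to its left, z up, the work surface at z = 0. Lengths are in m, angles in degrees, forces in N, time in s.
With the tool pointing down it reaches from about 0.375 to 0.825 m from the base axis. Payload 5.5 kg.
Tool frame: the origin (TCP) lies between the finger pads; the fingertips stand 14 mm ahead of it and the grasp point (between the pads) lies 5 mm behind it; y points along the fingers, z is the direction in which the jaws open and shut, and the axes are right-handed (so a half turn about y gives the same grasp; the last joint's range is limited). The gripper opens to 85 mm and grips with 20 to 120 N. Pads are 22 mm wide; open, the fingers measure 114 mm over their backs; the gripper's body (76 mm by 85 mm) begins 54 mm behind the grasp point. The pads swing forward as they close: fully open they stand 13 mm farther back than shut.
Start: joints at [76.261, 17.962, -2.699, 69.339, 0, 90], TCP at [0.143, 0.583, 0.245] pointing down, gripper open.
Joint ranges: [-152.73, 152.73], [-39.44, 99.34], [-58.76, 71.6], [-118.89, 123.64], [-81.53, 83.1], [-180, 180]. Speed limits (degrees/s): [136.94, 136.94, 172.46, 180, 180, 180].

## Interface

Orientations are given as [roll, pitch, yaw] about the fixed x, y, z axes, in that order (R = Rz(yaw) Ry(pitch) Rx(roll)).
In Python, from station import arm, eyes gives the robot as it stands.
- The arm moves only by the shell command python3 -m crank 'ROWS' [FORCE]. ROWS is a JSON object of lists of equal length, an entry for each row: "translation": the shift along the tool's x, y, z scaled (see below), a list of three; "twist": the turn about the tool's y scaled (see below); "gripper": the opening, from 0 (shut) to 1 (fully open). In form: {"translation": [[x, y, z], ...], "twist": [twist, ...], "gripper": [gripper, ...]}. A call has 1 to 10 rows; each row shifts and turns the pose as measured when the row begins, along the tool's axes as they then stand; what a row does not reach is not made up. The controller multiplies each number of a shift by 25 mm and each number of a turn by 6 degrees. A row lasts 1/12 s, in which the tool goes at most 41.7 mm and 7.16 degrees, less where a joint would pass 70% of its speed; a pose out of reach is approached as far as the arm can. A call with a number of a shift or a turn outside -1 to 1 is refused whole. A call with a gripper value outside its range is refused whole. The fingers move at their own pace and stop on an object; FORCE is the grip in N (left out, the last holds). Time passes only in rows, so rows that do not move let the fingers close. It gives the time, the measured TCP pose, the force and the opening at its end, in the units of the state.
- arm.get_state(): the state, without advancing time (a new reading comes with each control period).
- eyes.capture(name): name is "side" or "top"; returns the picture (384x512x3 uint8, red, green, blue); there is no depth.
- eyes.camera_params(name): a dict with "fx", "fy", "cx", "cy" (pixels), "rvec" (rotation vector, rad) and "tvec" (3), from world to camera coordinates, as OpenCV has them. Camera axes: x right, y down, z forward; pixel columns grow to the right and rows downward; lengths in m; the calibration is good to about 2 mm. A picture is of the moment at which its call begins. camera_params takes no time and is no camera call.
- arm.finish_job(): hands the job in, once; it reports no verdict.
The state is a dict: "time": time; "joints": joint angles; "joint_vel": joint speeds; "tau": joint torques, N m; "ee_pos": TCP position; "ee_rot": TCP orientation; "contact_force": force on the tool from outside, world axes, zero at the start; "moment": the same for the moment, N m; "grip_width": opening from 0.0 (shut) to 1.0 (fully open).
Only numpy, scipy, OpenCV 4.12 (cv2) and the standard library are available. Lean on these libraries where they do the work, as an engineer would, in place of code of your own. Each camera call takes 0.05 s, during which the arm holds its last target.

## Working session

There is one attempt and no reset: what is moved stays moved. The work goes in short steps, Python scripts to look and compute and a shell command to move; the robot and the scene stay as the last step left them, time stands still between calls to the robot, and variables do not carry over. Pictures are saved under pics/ and viewed, and the job is handed in when it is done.

```bash
mkdir -p pics; ls; python3 - <<'E'
from station import arm, eyes
import cv2
print(arm.get_state())
for n in("side","top"):
    im=eyes.capture(n); cv2.imwrite(f"pics/{n}0.png",im[:,:,::-1]); print(eyes.camera_params(n))
E
```

```text
pics
{'time': 0.0, 'joints': array([ 7.62605297e+01,  1.80033754e+01, -2.75376973e+00,  6.93363623e+01,
       -2.09363102e-05,  8.99997719e+01]), 'joint_vel': array([-0.07772799,  0.07025091, -0.00227039, -0.03183669, -0.04652858,
       -0.07408326]), 'tau': array([-4.27438999e-04, -5.39594972e+01,  3.39745975e+01,  1.94743427e-02,
       -1.03463531e-04, -3.98683241e-06]), 'ee_pos': array([0.14238035, 0.58232347, 0.24444654]), 'ee_rot': array([-9.00935075e+01, -2.05640198e-05, -1.37392422e+01]), 'contact_force': array([ 0.63686497, -0.32041811,  0.56544842]), 'moment': array([-0.00784379, -0.02996631,  0.00680534]), 'grip_width': 0.9988951876411721}
{'fx': 427.5075386903312, 'fy': 427.5075386903312, 'cx': 255.0562343103581, 'cy': 189.911445183387, 'rvec': array([ 2.32739223, -0.0685884 ,  0.0536809 ]), 'tvec': array([-0.56491704,  0.08785275,  1.14337685])}
{'fx': 353.24129418685965, 'fy': 353.24129418685965, 'cx': 251.84076513057602, 'cy': 187.21258635892625, 'rvec': array([ 2.09986737, -2.12009928,  0.21530494]), 'tvec': array([0.02380249, 0.5484877 , 0.91859867])}
```

View pics/side0.png

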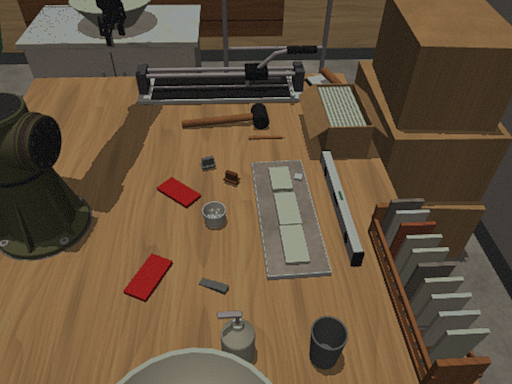

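View pics/top0.png

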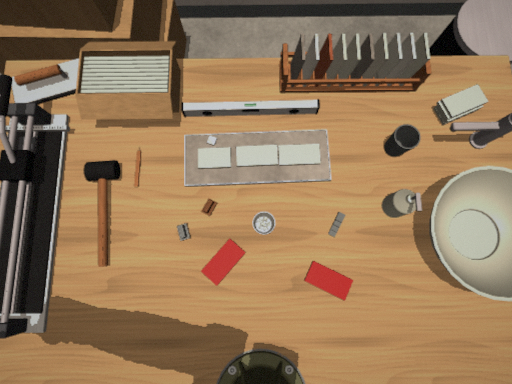

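```bash
cat > h.py <<'E'
import numpy as np, cv2
from station import arm, eyes
P={n:eyes.camera_params(n) for n in("side","top")}
def K(p): return np.array([[p['fx'],0,p['cx']],[0,p['fy'],p['cy']],[0,0,1.]])
def proj(n,X):
    p=P[n]; return cv2.projectPoints(np.array(X,float).reshape(-1,1,3),p['rvec'],p['tvec'],K(p),None)[0][:,0]
def ray(n,uv,z):
    p=P[n]; R=cv2.Rodrigues(p['rvec'])[0]; C=-R.T@p['tvec']
    out=[]
    for u in np.atleast_2d(uv):
        d=R.T@np.linalg.inv(K(p))@[u[0],u[1],1]; out.append(C+d*(z-C[2])/d[2])
    return np.array(out)
def crop(n,x0,y0,w,h,s,name,im=None):
    im=eyes.capture(n) if im is None else im
    c=cv2.resize(im[y0:y0+h,x0:x0+w],None,fx=s,fy=s,interpolation=cv2.INTER_CUBIC); cv2.imwrite("pics/"+name,c[:,:,::-1]); return im
E
python3 - <<'E'
from h import *
im=cv2.imread("pics/top0.png")[:,:,::-1]; im2=cv2.imread("pics/side0.png")[:,:,::-1]
crop("top",175,120,160,80,5,"c1.png",im)
crop("top",160,190,100,60,8,"c2.png",im)
crop("side",190,145,70,52,10,"c3.png",im2)
crop("side",240,150,100,130,4,"c4.png",im2)
for n in P: print(proj(n,[[.143,.583,.245],[0,0,0],[.5,0,0]]))
print(ray("top",[[183,231],[209,207],[186,134],[328,130],[330,184],[185,187],[263,223],[337,224],[211,140]],0.01))
E
```

```text
[[116.20501057  39.42963757]
 [ 43.83428009 222.75950809]
 [230.97703116 215.91794455]]
[[-27.52620774 368.15342974]
 [260.99386279 398.13005453]
 [258.50849333 207.69994379]]
[[ 0.43406593  0.21453865  0.01      ]
 [ 0.50191479  0.14205499  0.01      ]
 [ 0.72364029  0.21456967  0.01      ]
 [ 0.73160543 -0.21119139  0.01      ]
 [ 0.56586674 -0.20812896  0.01      ]
 [ 0.56124575  0.21269522  0.01      ]
 [ 0.4545305  -0.01202781  0.01      ]
 [ 0.44968261 -0.22160095  0.01      ]
 [ 0.70390579  0.13931122  0.01      ]]
```

View pics/c1.png

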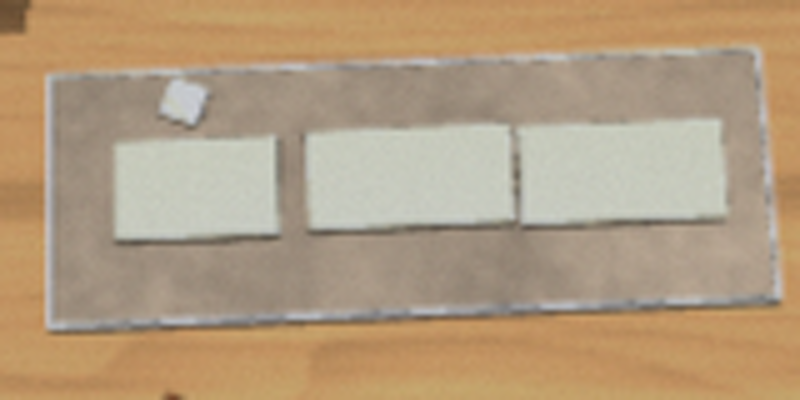

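View pics/c2.png

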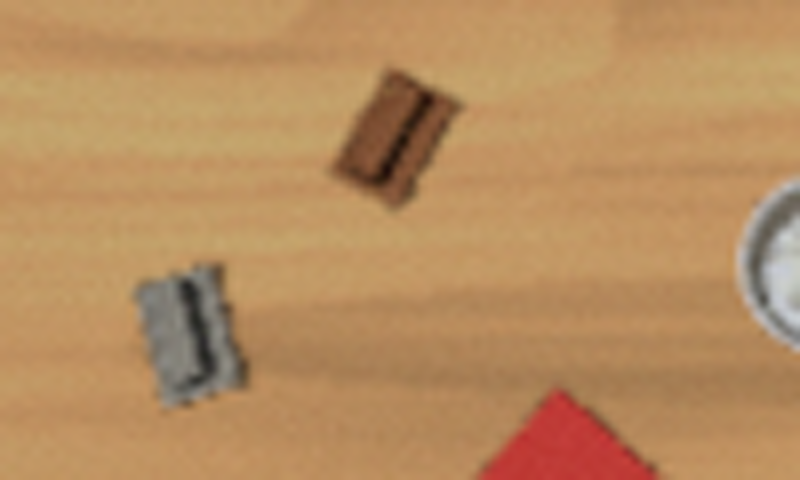

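View pics/c3.png

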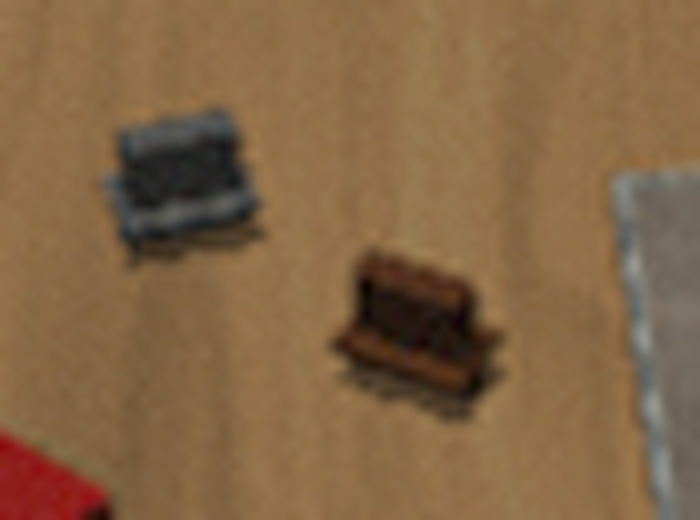

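View pics/c4.png

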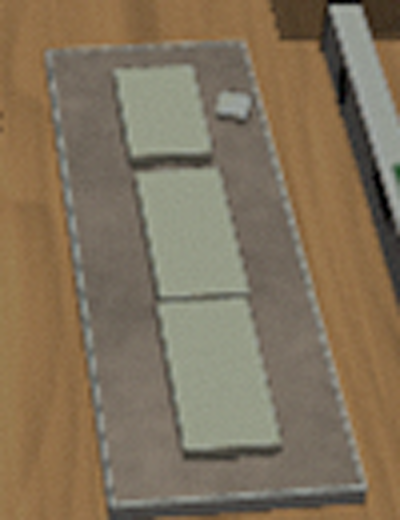

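```bash
cat > tiles.py <<'E'
from h import *
def rect(n,im,z,x0,x1,y0,y1,s=0.0005):
    xs=np.arange(x0,x1,s); ys=np.arange(y0,y1,s)
    X,Y=np.meshgrid(xs,ys,indexing='ij')
    uv=proj(n,np.stack([X,Y,0*X+z],-1).reshape(-1,3)).reshape(X.shape+(2,)).astype(np.float32)
    return cv2.remap(im,uv[...,0],uv[...,1],cv2.INTER_CUBIC),X,Y
def tiles(n,im,name=None):
    r,X,Y=rect(n,im,0.027,.55,.75,-.23,.23)
    r=r.astype(int); 
    w=r.min(-1)
    g=(r[...,1]-r[...,0]) 
    if name: cv2.imwrite("pics/"+name,np.clip(r,0,255).astype(np.uint8)[::-1,::-1,::-1])
    return r,X,Y
E
python3 - <<'E'
from tiles import *
for n in P:
    im=cv2.imread(f"pics/{n}0.png")[:,:,::-1]
    r,X,Y=tiles(n,im,f"r_{n}.png")
    print(n)
    for q in((.64,.14),(.64,.0),(.64,-.13),(.59,0)):
        i=int((q[0]-.55)/.0005);j=int((q[1]+.23)/.0005);print(r[i-8:i+8,j-8:j+8].mean((0,1)))
E
```

```text
side
[149.7109375  154.76953125 134.87890625]
[149.71875    154.390625   134.92578125]
[150.09765625 155.41015625 135.81640625]
[117.9921875  107.71484375  96.359375  ]
top
[199.21875    202.23828125 188.67578125]
[198.27734375 201.0234375  189.7734375 ]
[198.74609375 202.10546875 189.3984375 ]
[158.640625   143.73046875 126.2421875 ]
```

View pics/r_top.png

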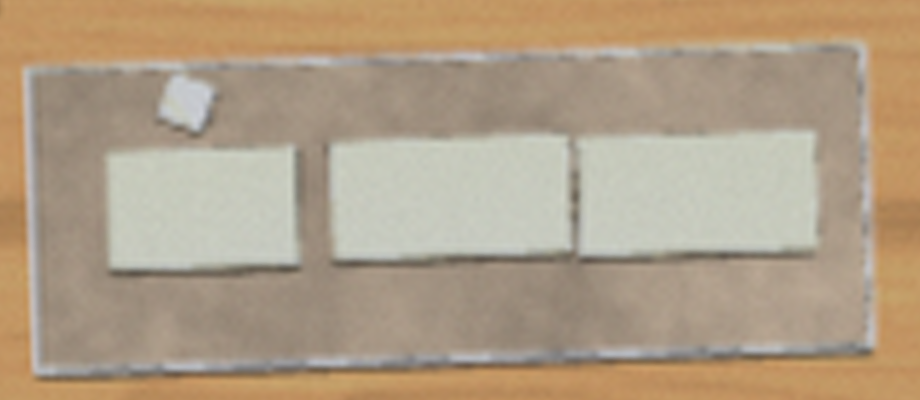

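View pics/r_side.png

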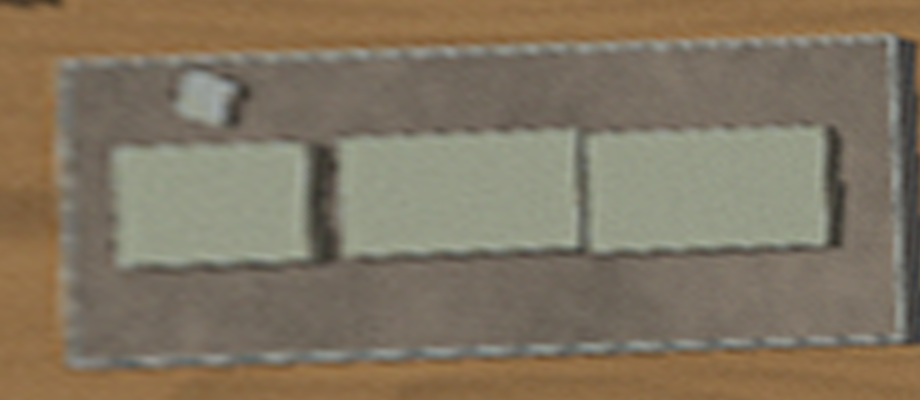

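```bash
cat >> tiles.py <<'E'
from scipy.optimize import least_squares
LV={'top':(143,201),'side':(107,154.5)}
def fit(n,im,L,guess,z=0.027,wx=.060):
    x,y,a=guess
    r,X,Y=rect(n,im,z,x-.045,x+.045,y-L/2-.006,y+L/2+.006,.001)
    lo,hi=LV[n]; r=r.astype(float)
    W=np.clip((r[...,1]-lo)/(hi-lo),0,1.05)*(r[...,1]-r[...,0]>-8)
    W=cv2.GaussianBlur(W,(0,0),.7)
    def soft(p):
        c,s=np.cos(p[2]),np.sin(p[2]); u=c*(X-p[0])+s*(Y-p[1]); v=-s*(X-p[0])+c*(Y-p[1])
        k=.0009; f=lambda d:1/(1+np.exp(-np.clip(d/k,-40,40)))
        return f(wx/2-abs(u))*f(L/2-abs(v))
    s=least_squares(lambda p:(soft(p)-W).ravel(),[x,y,a],x_scale=[.001,.001,.01],loss='soft_l1',f_scale=.2)
    return s.x, np.sqrt(np.mean((soft(s.x)-W)**2))
def rel(c,t):
    d=np.array(t[:2])-c[:2]; C,S=np.cos(c[2]),np.sin(c[2])
    return np.array([C*d[0]+S*d[1],-S*d[0]+C*d[1],t[2]-c[2]])
def all3(n,im):
    R={}
    for k,L,g in(('cut',.096,(.647,.128,.03)),('loose',.12,(.652,.006,.03)),('full',.12,(.653,-.118,.03))):
        R[k],e=fit(n,im,L,g); print(n,k,np.round(R[k][:2]*1000,1),round(np.degrees(R[k][2]),2),round(e,3))
    for k in('loose','full'):
        q=rel(R['cut'],R[k]); print('  rel cut',k,np.round(q[:2]*1000,1),round(np.degrees(q[2]),2))
    return R
E
python3 - <<'E'
from tiles import *
for n in P: all3(n,cv2.imread(f"pics/{n}0.png")[:,:,::-1])
E
```

```text
side cut [647.8 124.3] 1.84 0.107
side loose [6.535e+02 1.000e-01] 2.3 0.082
side full [ 655.4 -124.1] 1.94 0.186
  rel cut loose [   1.6 -124.4] 0.46
  rel cut full [  -0.4 -248.6] 0.1
top cut [646.  128.6] 1.78 0.134
top loose [651.7   4.3] 2.08 0.087
top full [ 653.5 -119.3] 1.72 0.12
  rel cut loose [   1.8 -124.5] 0.3
  rel cut full [  -0.3 -248. ] -0.06
```

```bash
cat > sp.py <<'E'
from h import *
from scipy.optimize import minimize
BOX=[(40,10,0,11),(44,28,11,15),(36,12,15,39)]
def pts(p,b,z0):
    w,d,a,c=b; Q=np.array([[sx*w/2,sy*d/2,z] for sx in(-1,1) for sy in(-1,1) for z in(a,c)])/1000.
    C,S=np.cos(p[2]),np.sin(p[2]); R=np.array([[C,-S,0],[S,C,0],[0,0,1]])
    return Q@R.T+[p[0],p[1],z0]
def sil(n,p,z0,x0,y0,w,h,s=8):
    m=np.zeros((h*s,w*s),np.uint8)
    for b in BOX:
        q=(proj(n,pts(p,b,z0))-[x0-.5,y0-.5])*s-.5
        cv2.fillConvexPoly(m,cv2.convexHull(np.round(q*16).astype(np.int32)),255,shift=4)
    return cv2.resize(m,(w,h),interpolation=cv2.INTER_AREA)/255.
def sat(im):
    f=im.astype(float); return (f[...,0]-f[...,2])
def fits(n,im,guess,z0=0.,win=16):
    u=proj(n,[[guess[0],guess[1],z0+.02]])[0]; x0,y0=int(u[0])-win,int(u[1])-win; w=h=2*win+1
    S=sat(im[y0:y0+h,x0:x0+w]); bg=np.median(S); M=np.clip(1-(S-3)/(bg-3),0,1)
    best=None
    for a in np.radians(np.arange(0,180,15)) if len(guess)<3 else [guess[2]]:
        f=lambda q:np.mean((sil(n,[q[0]/1000,q[1]/1000,q[2]/20],z0,x0,y0,w,h)-M)**2)
        r=minimize(f,[guess[0]*1000,guess[1]*1000,a*20],method='Nelder-Mead',options=dict(initial_simplex=np.array([[guess[0]*1000,guess[1]*1000,a*20]]*4)+np.vstack([np.zeros(3),4*np.eye(3)])))
        if best is None or r.fun<best.fun: best=r
    return np.array([best.x[0]/1000,best.x[1]/1000,best.x[2]/20]),best.fun
E
python3 - <<'E'
from sp import *
for n in P:
    im=cv2.imread(f"pics/{n}0.png")[:,:,::-1]
    p,e=fits(n,im,(.43,.21)); print(n,np.round(p[:2]*1000,1),np.degrees(p[2])%180,e)
E
```

```text
side [434.6 207.5] 12.751628007499727 0.007186650999954559
top [432.5 213.3] 16.914391019817764 0.0037669157749697234
```

```bash
cat > go.py <<'E'
from h import *
from scipy.spatial.transform import Rotation as Ro
def need(x,y,z,yaw=None):
    s=arm.get_state(); R=Ro.from_euler('xyz',s['ee_rot'],degrees=True).as_matrix()
    d=R.T@(np.array([x,y,z])-s['ee_pos'])
    print('t',round(s['time'],2),'pos',np.round(s['ee_pos'],4),'rot',np.round(s['ee_rot'],2),'F',np.round(s['contact_force'],1),'w',round(s['grip_width'],3))
    print('units tool xyz total',np.round(d/.025,2), 'twist units', None if yaw is None else round(-(((yaw-s['ee_rot'][2]+180)%360-180))/6,2))
E
python3 -m crank '{"translation":[[0,0,0],[0,0,0],[0,0,0],[0,0,0],[0,0,0]],"twist":[-0.96,-0.96,-0.96,-0.96,-0.96],"gripper":[1,1,1,1,1]}' 30
python3 -c "
from go import *
need(.4335,.210,.15,15)"
```

```text
time: 0.52
ee_pos: [0.142, 0.5807, 0.2418]
ee_rot: [-90.3, 0.2, 16.3]
contact_force: [-0.9, 0.3, -0.8]
grip_width: 0.999
t 0.52 pos [0.142  0.5807 0.2418] rot [-90.34   0.2   16.25] F [-0.9  0.3 -0.8] w 0.999
units tool xyz total [  7.06   3.75 -17.48] twist units 0.21
```

```bash

python3 -m crank '{"translation":[[0.4,0.1,-1],[0.4,0.1,-1],[0.4,0.1,-1],[0.4,0.1,-1],[0.4,0.1,-1],[0.4,0.1,-1],[0.4,0.1,-1],[0.4,0.1,-1],[0.4,0.1,-1],[0.4,0.1,-1]],"twist":[0,0,0,0,0,0,0,0,0,0],"gripper":[1,1,1,1,1,1,1,1,1,1]}'
python3 -c "
from go import *
need(.4335,.210,.15,15)"
```

```text
time: 1.35
ee_pos: [0.311, 0.3626, 0.2122]
ee_rot: [-90.5, 0.5, 17.1]
contact_force: [1.4, -0.1, 1.3]
grip_width: 1.001
t 1.35 pos [0.311  0.3626 0.2122] rot [-90.52   0.5   17.13] F [ 1.4 -0.1  1.3] w 1.001
units tool xyz total [ 2.9   2.53 -7.25] twist units 0.35
```

```bash

python3 -m crank '{"translation":[[0.4,0.3,-1],[0.4,0.3,-1],[0.4,0.3,-1],[0.4,0.3,-1],[0.4,0.3,-1],[0.4,0.3,-1],[0.4,0.3,-1],[0,0,0],[0,0,0]],"twist":[0.2,0.1,0,0,0,0,0,0,0],"gripper":[1,1,1,1,1,1,1,1,1]}'
python3 -c "
from go import *
need(.4335,.210,.10,15)
for n in P:
  im=eyes.capture(n); cv2.imwrite(f'pics/{n}1.png',im[:,:,::-1])
  p=proj(n,[arm.get_state()['ee_pos']])[0]; print(n,p)
  crop(n,int(p[0])-50,int(p[1])-40,100,80,6,f'd_{n}1.png',im)
"
```

```text
time: 2.1
ee_pos: [0.4301, 0.1991, 0.1561]
ee_rot: [-90.6, 0.7, 14.9]
contact_force: [-0.8, 0.7, -0.1]
grip_width: 0.998
t 2.1 pos [0.4301 0.1991 0.1561] rot [-90.64   0.67  14.88] F [-0.8  0.7 -0.1] w 0.998
units tool xyz total [0.27 2.24 0.41] twist units -0.02
side [203.13390617 127.38568622]
top [177.09691233 227.60887898]
```

View pics/d_side1.png

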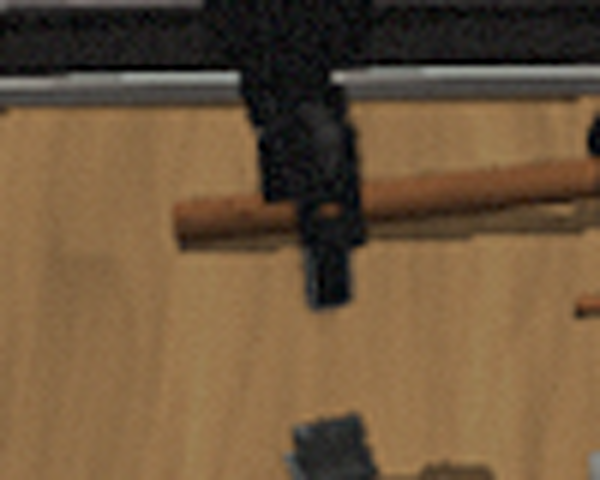

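View pics/d_top1.png

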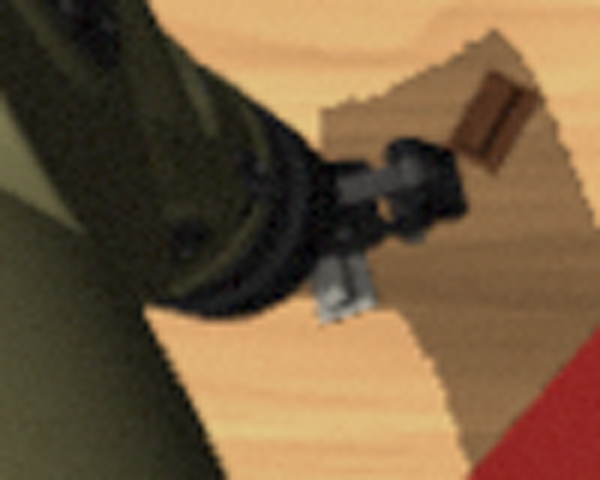

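```bash
python3 -c "
from go import *
s=arm.get_state(); p=s['ee_pos']; R=Ro.from_euler('xyz',s['ee_rot'],degrees=True).as_matrix()
for d in(.0425,.057):
  for l in (.001,.014):
    for n in P:
      u=proj(n,[p+R@[x,l,sg*d] for x in(-.011,.011) for sg in (-1,1)]); c=proj(n,[p])[0]
      print(n,d,l,np.round((u-[int(c[0])-50,int(c[1])-40]+.5)*6-.5,0).tolist())
"
```

```text
side 0.0425 0.001 [[302.0, 300.0], [260.0, 201.0], [348.0, 292.0], [304.0, 193.0]]
top 0.0425 0.001 [[412.0, 244.0], [207.0, 301.0], [399.0, 192.0], [195.0, 249.0]]
side 0.0425 0.014 [[303.0, 323.0], [261.0, 223.0], [350.0, 315.0], [306.0, 216.0]]
top 0.0425 0.014 [[418.0, 248.0], [216.0, 304.0], [405.0, 196.0], [204.0, 252.0]]
side 0.057 0.001 [[309.0, 317.0], [253.0, 185.0], [356.0, 309.0], [297.0, 178.0]]
top 0.057 0.001 [[447.0, 235.0], [172.0, 311.0], [434.0, 182.0], [160.0, 258.0]]
side 0.057 0.014 [[311.0, 341.0], [255.0, 207.0], [358.0, 332.0], [299.0, 200.0]]
top 0.057 0.014 [[452.0, 238.0], [181.0, 313.0], [439.0, 187.0], [170.0, 261.0]]
```

```bash

python3 -m crank '{"translation":[[0.1,0.5,0.2],[0.1,0.5,0.2],[0.07,0.5,0],[0,0,0],[0,0,0],[0,0,0],[0,0,0],[0,0,0],[0,0,0]],"twist":[0,0,0,0,0,0,0,0,0],"gripper":[0,0,0,0,0,0,0,0,0]}'
cat > look.py <<'E'
from go import *
import sys
def look(tag,s=8,w=70,h=60,mark=[(0,.014,0)],off=(0,0)):
    st=arm.get_state(); p=st['ee_pos']; R=Ro.from_euler('xyz',st['ee_rot'],degrees=True).as_matrix()
    out=[]
    for n in P:
        im=eyes.capture(n); cv2.imwrite(f'pics/{n}_{tag}.png',im[:,:,::-1])
        c=proj(n,[p])[0]; x0,y0=int(c[0])-w//2+off[0],int(c[1])-h//2+off[1]
        x0=max(0,x0);y0=max(0,y0)
        q=cv2.resize(im[y0:y0+h,x0:x0+w],None,fx=s,fy=s,interpolation=cv2.INTER_CUBIC)[:,:,::-1].copy()
        for m in mark:
            u=(proj(n,[p+R@np.array(m)])[0]-[x0,y0]+.5)*s-.5
            cv2.drawMarker(q,tuple(int(round(v)) for v in u),(255,0,255),cv2.MARKER_CROSS,12,1)
        cv2.imwrite(f'pics/l_{n}_{tag}.png',q); print(n,'crop origin',x0,y0,'scale',s)
E
python3 -c "
from look import *
look('2',mark=[(-.011,.014,0),(.011,.014,0)]); need(.4335,.21,.075,15)"
```

```text
time: 2.95
ee_pos: [0.4317, 0.2187, 0.1224]
ee_rot: [-90.5, 0.3, 15.6]
contact_force: [0.9, -0.3, 0.6]
grip_width: -0.002
side crop origin 169 103 scale 8
top crop origin 137 198 scale 8
t 3.05 pos [0.4318 0.2186 0.1223] rot [-90.46   0.33  15.59] F [ 0.2 -0.2  0.1] w -0.0
units tool xyz total [-0.01  1.9  -0.33] twist units 0.1
```

View pics/l_side_2.png

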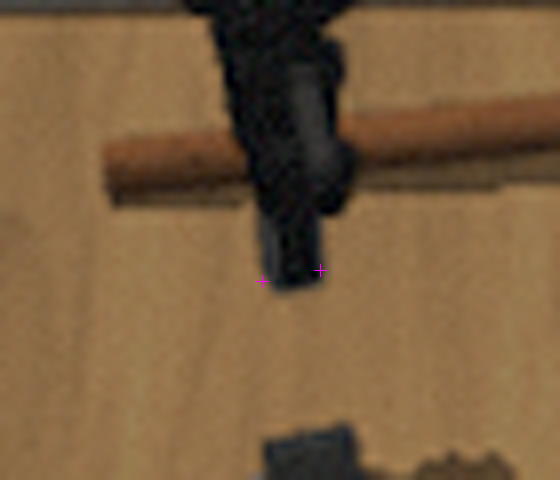

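View pics/l_top_2.png

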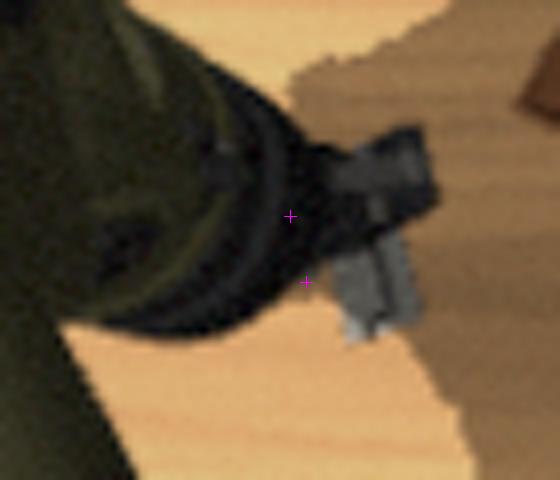

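```bash

python3 -m crank '{"translation":[[0,0.3,-0.1],[0,0.5,-0.1],[0.03,0.5,-0.1],[0,0.5,0],[0,0,0],[0,0,0]],"twist":[0.1,0,0,0,0,0],"gripper":[0.55,0.55,0.55,0.55,0.55,0.55]}'
python3 -c "
from look import *
look('3',mark=[(-.011,.014,0),(.011,.014,0)]); need(.434,.21,.032,15)"
```

```text
time: 3.55
ee_pos: [0.4357, 0.2099, 0.0753]
ee_rot: [-90.5, 0.2, 14.7]
contact_force: [0.5, -0.2, 1.0]
grip_width: 0.553
side crop origin 171 117 scale 8
top crop origin 144 198 scale 8
t 3.65 pos [0.4357 0.2101 0.0757] rot [-90.45   0.15  14.75] F [ 0.2 -0.6  0.1] w 0.552
units tool xyz total [-0.06  1.75  0.03] twist units -0.04
```

View pics/l_side_3.png

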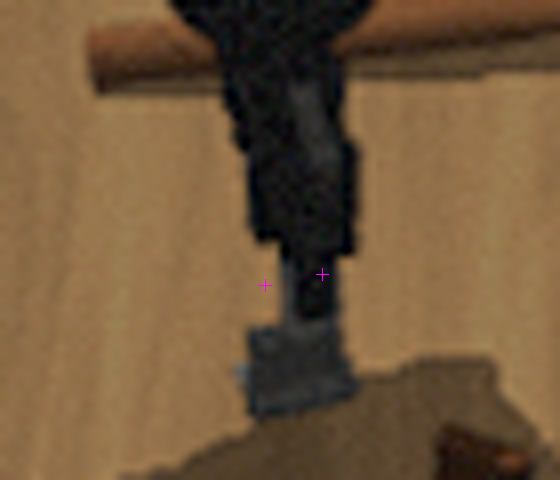

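```bash

python3 -m crank '{"translation":[[0,0.4,0],[0,0.4,0],[0,0.4,0],[0,0.35,0],[0,0.15,0],[0,0,0]],"twist":[0,0,0,0,0,0],"gripper":[0.55,0.55,0.55,0.55,0.55,0.55]}'
python3 -c "
from look import *
look('4',mark=[(-.011,.014,0),(.011,.014,0)]); need(.434,.21,.032,15)"
```

```text
time: 4.15
ee_pos: [0.4377, 0.2108, 0.0312]
ee_rot: [-90.4, -0.1, 14.8]
contact_force: [-0.2, -0.6, -0.2]
grip_width: 0.547
side crop origin 173 129 scale 8
top crop origin 147 199 scale 8
t 4.25 pos [0.438  0.2109 0.0319] rot [-90.39  -0.15  14.75] F [-0.5  0.7  0.5] w 0.551
units tool xyz total [-0.16 -0.    0.01] twist units -0.04
```

View pics/l_side_4.png

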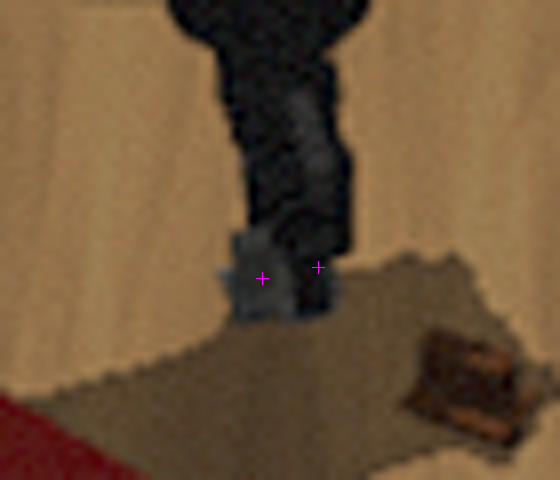

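```bash

python3 -m crank '{"translation":[[-0.16,0,0],[0,0,0],[0,0,0],[0,0,0],[0,0,0],[0,0,0],[0,0,0]],"twist":[0,0,0,0,0,0,0],"gripper":[0.55,0.3,0,0,0,0,0]}' 40
python3 -c "
from look import *
need(.434,.21,.1,15)"
```

```text
time: 4.83
ee_pos: [0.4352, 0.2106, 0.0339]
ee_rot: [-90.4, -0.4, 14.8]
contact_force: [0.1, -0.3, -0.3]
grip_width: 0.131
t 4.83 pos [0.4352 0.2106 0.0339] rot [-90.35  -0.35  14.76] F [ 0.1 -0.3 -0.3] w 0.131
units tool xyz total [-0.04 -2.64 -0.03] twist units -0.04
```

```bash

python3 -m crank '{"translation":[[0,-0.5,0],[0,-1,0],[0,-1,0],[0,-0.6,0],[0,0,0],[0,0,0]],"twist":[0,0,0,0,0,0],"gripper":[0,0,0,0,0,0]}'
python3 -c "
from look import *
look('5',mark=[(-.022,.019,-.014),(.022,.019,-.014),(-.02,.034,-.005),(.02,.034,-.005)]); need(.649,.07,.11,1.85)"
```

```text
time: 5.33
ee_pos: [0.4332, 0.2102, 0.1131]
ee_rot: [-90.4, -0.2, 14.7]
contact_force: [0.3, 0.3, -0.7]
grip_width: 0.125
side crop origin 170 107 scale 8
top crop origin 141 197 scale 8
t 5.43 pos [0.4328 0.21   0.1123] rot [-9.041e+01 -9.000e-02  1.475e+01] F [-0.4  0.  -0.3] w 0.132
units tool xyz total [ 6.94  0.16 -7.62] twist units 2.15
```

View pics/l_side_5.png

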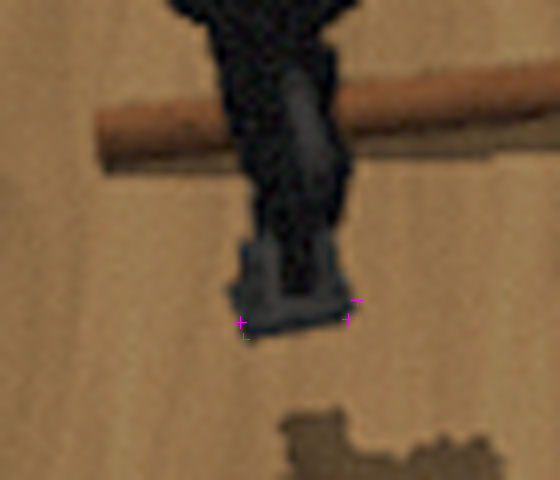

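View pics/l_top_5.png

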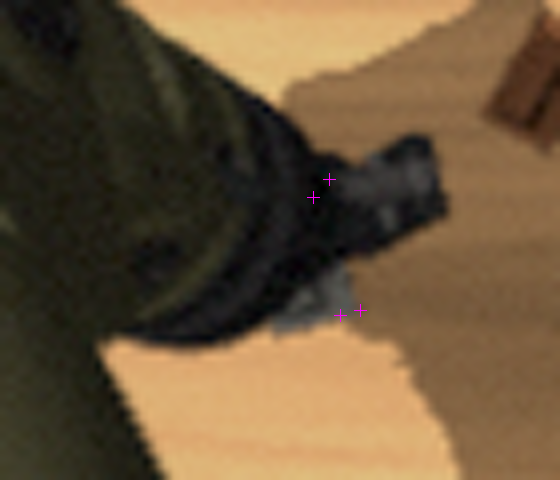

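```bash

python3 -m crank '{"translation":[[0.85,0,-1],[0.85,0,-1],[0.85,0,-1],[0.85,0,-1],[0.85,0,-1],[0.85,0,-1],[0.85,0,-1],[0,0,0],[0,0,0]],"twist":[0,0,0,0,0,0,0,0.7,0.7],"gripper":[0,0,0,0,0,0,0,0,0]}'
python3 -c "
from look import *
need(.649,.0695,.09,1.85)"
```

```text
time: 6.18
ee_pos: [0.6219, 0.0712, 0.0973]
ee_rot: [-90.5, 0.9, 6.4]
contact_force: [-0.8, 0.5, -0.3]
grip_width: 0.134
t 6.18 pos [0.6219 0.0712 0.0973] rot [-90.47   0.94   6.39] F [-0.8  0.5 -0.3] w 0.134
units tool xyz total [ 1.07  0.27 -0.19] twist units 0.76
```

```bash

python3 -m crank '{"translation":[[0.5,0,-0.1],[0.5,0,-0.1],[0.1,0,0],[0,0,0],[0,0,0]],"twist":[0.5,0.26,0,0,0],"gripper":[0,0,0,0,0]}'
cat > held.py <<'E'
from sp import *
from go import *
# estimate camera offset: shift (dx,dy world mm) so held spacer model matches picture
def heldfit(n,im,zoff=.034,lower=.012):
    s=arm.get_state(); p=s['ee_pos']; R=Ro.from_euler('xyz',s['ee_rot'],degrees=True).as_matrix()
    return p,R
E
python3 -c "
from look import *
look('6',mark=[(-.022,.019,-.014),(.022,.019,-.014),(-.02,.034,-.005),(.02,.034,-.005)]); need(.649,.0695,.09,1.85)"
```

```text
time: 6.6
ee_pos: [0.6464, 0.0659, 0.0871]
ee_rot: [-90.6, 1.7, 1.4]
contact_force: [-0.9, 0.4, -0.3]
grip_width: 0.134
side crop origin 248 144 scale 8
top crop origin 199 120 scale 8
t 6.7 pos [0.6461 0.066  0.0875] rot [-90.61   1.65   1.35] F [ 0.  -0.   0.2] w 0.13
units tool xyz total [ 0.12 -0.11  0.14] twist units -0.08
```

View pics/l_side_6.png

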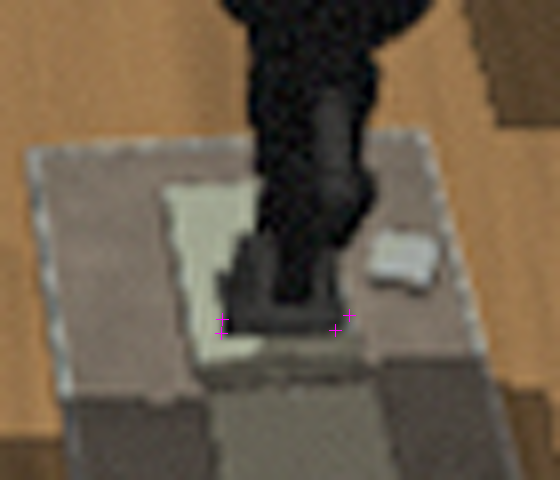

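View pics/l_top_6.png

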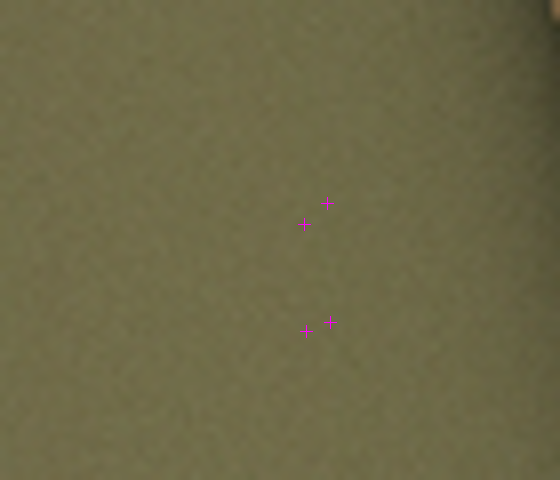

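```bash
python3 - <<'E'
from look import *
im=cv2.imread('pics/side_6.png')[:,:,::-1]
g=im.sum(-1)/3
st=arm.get_state(); p=st['ee_pos']; R=Ro.from_euler('xyz',st['ee_rot'],degrees=True).as_matrix()
u=proj('side',[p+R@np.array(m) for m in[(-.02,.034,-.005),(.02,.034,-.005),(-.022,.019,-.014),(.022,.019,-.014)]]);print(np.round(u,2))
print('px/mm y',proj('side',[p+[0,.001,-.034]])-proj('side',[p+[0,0,-.034]]),'z',proj('side',[p+[0,0,-.033]])-proj('side',[p+[0,0,-.034]]))
np.set_printoptions(linewidth=200)
print('cols',list(range(272,296)))
for r in range(178,196): print(r,g[r,272:296].astype(int))
E
```

```text
[[275.15 185.11]
 [289.36 184.72]
 [275.26 183.26]
 [291.11 182.84]]
px/mm y [[-0.040331   -0.24183595]] z [[ 0.02198537 -0.2640932 ]]
cols [272, 273, 274, 275, 276, 277, 278, 279, 280, 281, 282, 283, 284, 285, 286, 287, 288, 289, 290, 291, 292, 293, 294, 295]
178 [156 162 133  71  62  36  43  39  56  58  36  22  17  24  18  41  47  41  92 123 115 106 104 116]
179 [158 162 135  67  37  30  38  37  50  61  27  23  13  19  12  50  53  31  93 129 116 108  80  61]
180 [161 161 140  70  38  35  40  43  53  49  21  14  23  12   8  44  56  27  86 124 122 120 106  95]
181 [163 163 142  91  44  44  46  42  56  55  23  13  17  15  30  48  52  42  66 102 119 121 119 115]
182 [166 159 159 122  44  45  50  53  56  60  51  49  52  44  48  55  53  46  49  95 121 122 122 116]
183 [167 161 163 133  39  48  50  56  53  53  57  62  61  60  57  58  58  55  50  88 121 117 114 113]
184 [166 156 166 127  21  40  47  37  45  43  48  47  46  46  43  49  46  39  48  95 124 117 117 112]
185 [157 159 164 130  34  48  56  47  40  41  47  44  45  43  47  56  52  63  72 100 108 108 117 108]
186 [133 161 159 148 13
[... 200 characters left out ...]
5 137 130 129 109  87  84  81  78  74  86  90  92  86  89  84  88  83 101 121 104]
189 [ 89 108  99  98  88  76  75  74  76  75  71  68  67  69  70  76  74  75  73  73  66  73  93  81]
190 [67 70 66 70 72 71 72 72 70 81 86 80 70 76 78 74 71 69 71 67 59 61 60 66]
191 [85 61 65 66 68 72 73 66 63 68 75 75 60 62 64 60 56 49 60 68 60 69 75 63]
192 [111  81  56  65  59  71  77  68  75  89  84  75  87  94  81  84  85  81  83  89  88  94  83  66]
193 [ 90  81  80  90  89  90  89  93  94  96  96  91 102 104  96 100  96 100  99  97  95 101  87  69]
194 [58 66 86 98 96 98 95 98 95 94 95 96 91 98 95 94 97 96 94 95 97 93 93 76]
195 [63 56 77 98 96 95 92 94 96 92 92 93 94 96 96 95 95 92 93 97 97 95 98 83]
```

```bash
python3 -c "
from look import *
need(.6496,.070,.067,1.85)"
python3 -m crank '{"translation":[[0.1,0.3,0.1],[0.05,0.3,0.05],[0,0.22,0],[0,0,0],[0,0,0]],"twist":[-0.08,0,0,0,0],"gripper":[0,0,0,0,0]}'
python3 -c "
from look import *
need(.6496,.070,.067,1.85)"
```

```text
t 6.7 pos [0.6461 0.066  0.0875] rot [-90.61   1.65   1.35] F [ 0.  -0.   0.2] w 0.13
units tool xyz total [0.17 0.81 0.16] twist units -0.08
time: 7.12
ee_pos: [0.6476, 0.071, 0.0647]
ee_rot: [-90.6, 1.7, 2.0]
contact_force: [0.3, 0.1, 0.2]
grip_width: 0.129
t 7.12 pos [0.6476 0.071  0.0647] rot [-90.58   1.7    2.03] F [0.3 0.1 0.2] w 0.129
units tool xyz total [ 0.07 -0.09 -0.05] twist units 0.03
```

```bash
cat > side.py <<'E'
from look import *
def an(tag,zo=.034):
    im=eyes.capture('side'); cv2.imwrite(f'pics/side_{tag}.png',im[:,:,::-1]); g=im.sum(-1)/3
    P_=[];
    for _ in range(20): pass
    st=arm.get_state(); p=st['ee_pos']; R=Ro.from_euler('xyz',st['ee_rot'],degrees=True).as_matrix()
    u=proj('side',[p+R@np.array(m) for m in[(-.02,zo,-.005),(.02,zo,-.005),(-.022,zo-.015,-.014),(.022,zo-.015,-.014)]]);print(np.round(u,2)); print(np.round(p,4))
    x0,y0=int(u[0][0])-6,int(u[0][1])-10
    np.set_printoptions(linewidth=200)
    print('cols',x0,x0+27)
    for r in range(y0,y0+20): print(r,g[r,x0:x0+27].astype(int))
    q=cv2.resize(im[y0-30:y0+40,x0-25:x0+55],None,fx=8,fy=8,interpolation=cv2.INTER_CUBIC); cv2.imwrite(f'pics/l_side_{tag}.png',q[:,:,::-1]); print('crop',x0-25,y0-30)
E
python3 -c "
from side import *
an('7')"
```

```text
[[275.07 189.89]
 [289.03 189.39]
 [275.22 188.14]
 [290.79 187.59]]
[0.6475 0.071  0.0646]
cols 269 296
179 [ 94 115 158 158 156 154 160 141  85  41  47  53  47  38  15  15  17  19  26  21  11   0  66 114 113  77  60]
180 [101  95 139 161 157 160 164 132  55  50  46  57  58  41  12  24  20  31  40  42  42 107 136 124 118 108  97]
181 [112  89 120 161 157 161 167 139  47  45  47  54  62  41   8  15  22  25  43  48  48 131 153 113 119 121 113]
182 [108  83 112 166 161 150 130 102  41  37  37  52  57  45  18  20  25  15  39  46  62 138 155 116 119 121 116]
183 [112  82 118 169 163 134  59  43  34  39  34  50  54  30  12  12  20  26  42  50  58 111 128 115 115 117 114]
184 [110  83 117 166 163 129  45  36  36  43  40  61  55  22  19  19   5  21  47  51  43  74  98 111 117 116 111]
185 [114  90 106 158 165 137  65  39  35  45  45  59  47  21  18  14  27  22  45  48  38  71  92  99 108 114 111]
186 [113 108 103 133 166 140  75  47  41  41  42  54  57  40  25  30  33  33  43  43  44  59  86  94 104 123 119]
187 [113 116  92 122 174 152  98  49  52  46  52  55  52  51  50  54  52  46  49  5
[... 543 characters left out ...]
84 87 83 82 85 89 88 92 85 62]
193 [ 60  62  58  59  69  82  88  90  86  90  90  93  99  98  92 101 101  98  92 100  98  98 101 101  95  87  67]
194 [ 62  65  61  60  66  90 100  99 100  95  95  92  95  95  95  94  96  93  98  92  98  94  94  95  95  90  74]
195 [65 61 67 62 60 75 97 95 93 95 98 96 95 95 94 91 92 96 95 95 96 94 96 93 95 97 86]
196 [ 64  63  65  63  54  75 103  93  92  94  95  95  97  91  95  93  94  96  94  96  92  93  95  93  96 101  86]
197 [ 67  66  65  67  59  82 110  94  94  95  98  97  95  95  99  96  95  94  94  95  96  95  92  93  94  97  89]
198 [ 69  67  63  64  63  76 100  94  97  97  97  93  91  92  94  94  98  96  95  98  96  93  92  96  94  94  96]
crop 244 149
```

View pics/l_side_7.png

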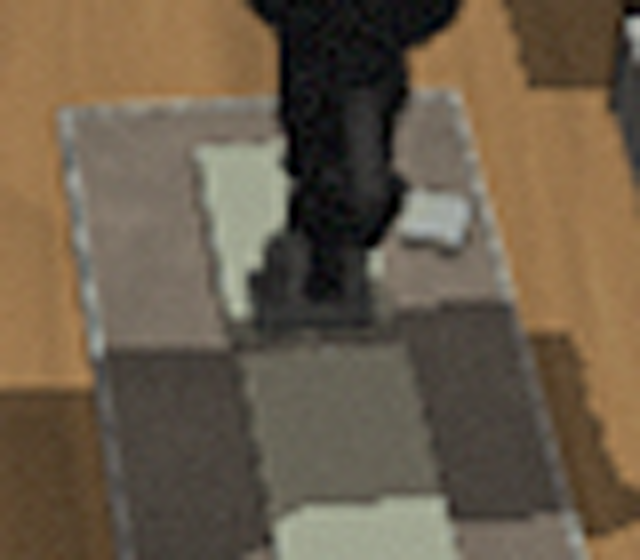

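```bash

python3 -m crank '{"translation":[[0.06,0.05,-0.05],[0,0.2,0],[0,0.1,0],[0,0,0],[0,0,0]],"twist":[0,0,0,0,0],"gripper":[0,0,0,0,0]}'
python3 -c "
from look import *
need(.6496,.070,.050,1.85)"
```

```text
time: 7.58
ee_pos: [0.6494, 0.0694, 0.0556]
ee_rot: [-90.6, 1.6, 2.0]
contact_force: [0.7, 0.6, -0.1]
grip_width: 0.129
t 7.58 pos [0.6494 0.0694 0.0556] rot [-90.58   1.65   2.02] F [ 0.7  0.6 -0.1] w 0.129
units tool xyz total [0.02 0.23 0.02] twist units 0.03
```

```bash

python3 -m crank '{"translation":[[0,0.1,0],[0,0.1,0],[0,0.06,0],[0,0,0],[0,0,0]],"twist":[0,0,0,0,0],"gripper":[0,0,0,0,0]}'
python3 -c "
from side import *
need(.6496,.070,.050,1.85);an('8')" | head -6
```

```text
time: 8.0
ee_pos: [0.6498, 0.0693, 0.0501]
ee_rot: [-90.6, 1.6, 2.0]
contact_force: [0.2, 0.3, -0.7]
grip_width: 0.13
t 8.0 pos [0.6498 0.0693 0.0501] rot [-90.57   1.56   2.01] F [ 0.2  0.3 -0.7] w 0.13
units tool xyz total [-0.01  0.    0.03] twist units 0.03
[[275.71 194.  ]
 [289.58 193.46]
 [275.86 192.33]
 [291.31 191.73]]
```

View pics/l_side_8.png

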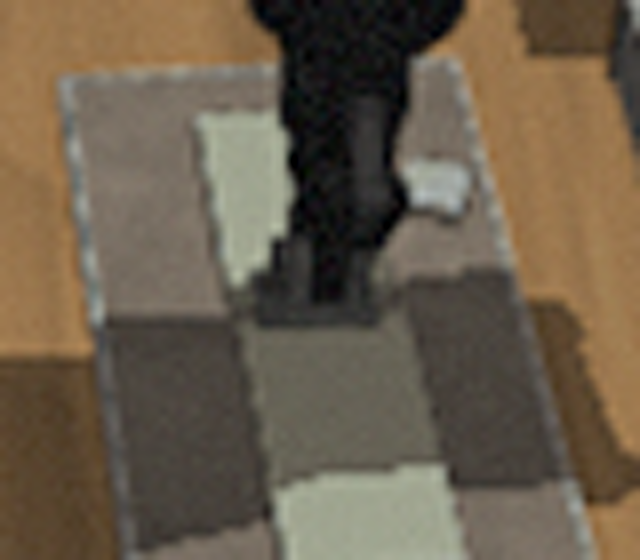

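```bash

python3 -m crank '{"translation":[[0,0.06,0],[0,0.06,0],[0,0.06,0],[0,0,0]],"twist":[0,0,0,0],"gripper":[0,0,0,0]}'
```

```text
time: 8.38
ee_pos: [0.6499, 0.0693, 0.0503]
ee_rot: [-90.6, 1.4, 2.0]
contact_force: [-0.2, 0.3, -0.5]
grip_width: 0.128
```

```bash

python3 -m crank '{"translation":[[0,0.2,0],[0,0.2,0]],"twist":[0,0],"gripper":[0,0]}'
```

```text
time: 8.55
ee_pos: [0.6504, 0.0693, 0.0485]
ee_rot: [-90.5, 1.2, 2.1]
contact_force: [-21.0, -1.7, 53.8]
grip_width: 0.129
```

```bash

python3 -m crank '{"translation":[[0,-0.03,0],[0,0,0],[0,0,0],[0,0,0],[0,0,0],[0,0,0]],"twist":[0,0,0,0,0,0],"gripper":[0,0,0.4,0.4,0.4,0.4]}'
```

```text
time: 9.05
ee_pos: [0.6512, 0.0695, 0.0506]
ee_rot: [-90.5, 1.1, 2.1]
contact_force: [0.4, -0.3, -0.3]
grip_width: 0.399
```

Now straight up, and out of the camera's way.

```bash

python3 -m crank '{"translation":[[0,-0.3,0],[0,-0.6,0],[0,-1,0],[0,-1,0],[-0.5,-1,-1],[-0.5,0,-1],[-0.5,0,-1],[-0.5,0,-1],[-0.5,0,-1],[-0.5,0,-1]],"twist":[0,0,0,0,0,0,0,0,0,0],"gripper":[0.4,0.4,0.4,0.4,0.4,0.4,0.4,0.4,0.4,0.4]}'
python3 -c "
from tiles import *
for n in P:
  im=eyes.capture(n); cv2.imwrite(f'pics/{n}9.png',im[:,:,::-1])
im=cv2.imread('pics/side9.png')[:,:,::-1]; crop('side',245,150,80,70,8,'s9.png',im)
im=cv2.imread('pics/top9.png')[:,:,::-1]; crop('top',180,120,160,70,5,'t9.png',im)
"
```

```text
time: 9.88
ee_pos: [0.5831, -0.0824, 0.1554]
ee_rot: [-90.5, 1.2, 2.6]
contact_force: [0.2, 0.0, 0.6]
grip_width: 0.401
```

View pics/s9.png

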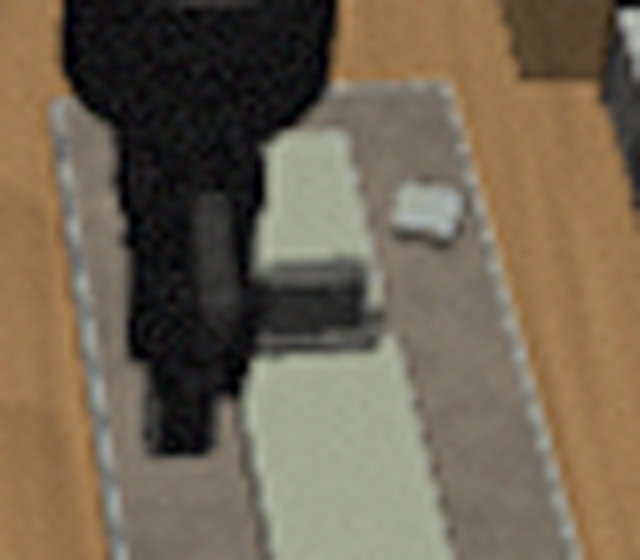

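View pics/t9.png

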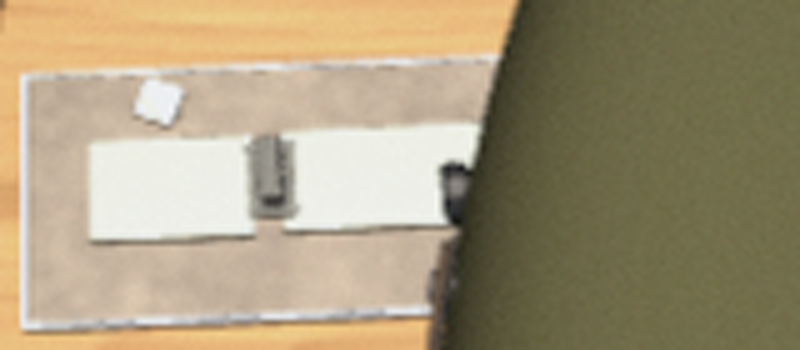

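```bash
python3 - <<'E'
from sp import *
from tiles import fit
for n,cut in(('side',(.6478,.1243,.0322)),('top',(.646,.1286,.031))):
    im=cv2.imread(f'pics/{n}9.png')[:,:,::-1]; g=im.astype(float).min(-1)
    best=None
    C,S=np.cos(cut[2]),np.sin(cut[2])
    x0,y0,w,h=(260,172,40,30) if n=='side' else (222,140,24,28)
    x1=280 if n=='side' else 0
    T=np.percentile(g[y0:y0+h,x0:x0+w],90); D=np.clip((T-g)/(T-60 if n=='side' else T-130),0,1)[y0:y0+h,x0:x0+w]
    tl=[]
    for dx in np.arange(-8,9,1.):
      for dy in np.arange(-62,-49,1.):
        for a in (-.04,0,.04):
          X=cut[0]+C*dx/1e3-S*dy/1e3; Y=cut[1]+S*dx/1e3+C*dy/1e3
          m=sil(n,(X,Y,cut[2]+a),.016,x0,y0,w,h,4)
          # correlation only for cols right of gripper
          mm=m[:,18:] if n=='side' else m; DD=D[:,18:] if n=='side' else D
          c=np.corrcoef(mm.ravel(),DD.ravel())[0,1]; tl.append((c,dx,dy,a))
    tl.sort(reverse=True); print(n,tl[:5])
E
```

```text
side [(np.float64(0.7248792619500738), np.float64(0.0), np.float64(-58.0), 0.04), (np.float64(0.7247998337765356), np.float64(1.0), np.float64(-58.0), 0.04), (np.float64(0.7239823088023509), np.float64(1.0), np.float64(-57.0), 0.04), (np.float64(0.7230408886031204), np.float64(0.0), np.float64(-57.0), 0.04), (np.float64(0.7222950562575845), np.float64(1.0), np.float64(-57.0), 0)]
top [(np.float64(0.6171662172904815), np.float64(1.0), np.float64(-59.0), 0.04), (np.float64(0.6154981709966033), np.float64(1.0), np.float64(-59.0), 0), (np.float64(0.6153031137587873), np.float64(2.0), np.float64(-59.0), 0.04), (np.float64(0.6148440515126528), np.float64(2.0), np.float64(-59.0), 0), (np.float64(0.6137784273060661), np.float64(1.0), np.float64(-58.0), 0.04)]
```

```bash

python3 -m crank '{"translation":[[0,0,0],[0,0,0],[0,0,0],[0,0,0],[0,0,0],[0,0,0],[0,0,0],[0,0,0],[0,0,0],[0,0,0]],"twist":[1,1,1,1,1,1,1,1,1,1],"gripper":[1,1,1,1,1,1,1,1,1,1]}' 25
python3 -m crank '{"translation":[[0,0,0],[0,0,0],[0,0,0],[0,0,0],[0,0,0],[0,0,0]],"twist":[1,1,1,1,1,0],"gripper":[1,1,1,1,1,1]}'
python3 -c "
from look import *
need(.6534,.0024,.10,-88)"
```

```text
time: 10.82
ee_pos: [0.5839, -0.081, 0.157]
ee_rot: [-91.3, 0.2, -60.5]
contact_force: [0.8, -0.5, 0.5]
grip_width: 1.002
time: 11.32
ee_pos: [0.5858, -0.0765, 0.1574]
ee_rot: [-91.3, -0.4, -92.0]
contact_force: [-0.2, 0.1, -0.6]
grip_width: 0.999
t 11.32 pos [ 0.5858 -0.0765  0.1574] rot [-91.28  -0.35 -92.01] F [-0.2  0.1 -0.6] w 0.999
units tool xyz total [-3.26  2.22  2.64] twist units -0.67
```

```bash

python3 -m crank '{"translation":[[-0.8,0.1,0.65],[-0.8,0.4,0.65],[-0.8,0.6,0.65],[-0.8,0.6,0.65],[0,0.5,0],[0,0,0],[0,0,0]],"twist":[-0.35,-0.32,0,0,0,0,0],"gripper":[1,1,1,1,1,1,1]}'
python3 -c "
from look import *
need(.6534,.0024,.06,-88)
look('10',w=80,mark=[(-.011,.001,.0425),(-.011,.001,-.0425),(.011,.001,.0425),(.011,.001,-.0425)])"
```

```text
time: 11.9
ee_pos: [0.6534, 0.0108, 0.1001]
ee_rot: [-91.1, -0.2, -86.6]
contact_force: [1.2, 0.5, 0.6]
grip_width: 1.0
t 11.9 pos [0.6534 0.0108 0.1001] rot [-91.13  -0.18 -86.56] F [1.2 0.5 0.6] w 1.0
units tool xyz total [0.33 1.6  0.01] twist units 0.24
side crop origin 248 154 scale 8
top crop origin 214 116 scale 8
```

View pics/l_side_10.png

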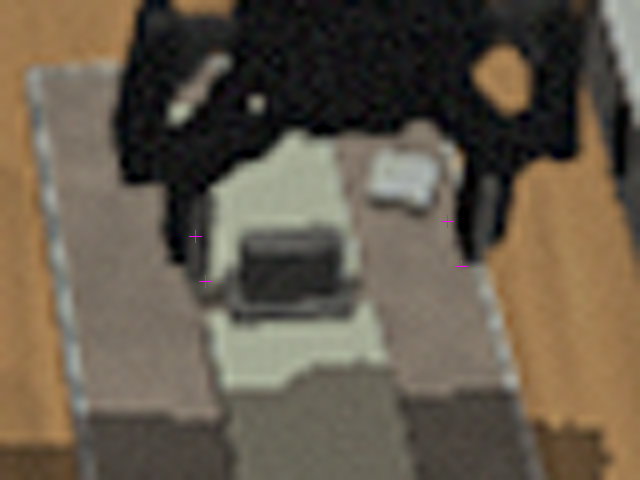

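```bash

python3 -m crank '{"translation":[[0.3,0.4,0],[0.05,0.6,0],[0,0.6,0],[0,0.5,0],[0,0.3,0],[0,0,0],[0,0,0]],"twist":[0.22,0,0,0,0,0,0],"gripper":[1,1,1,1,1,1,1]}'
python3 -c "
from look import *
need(.6534,.0024,.028,-88.0)"
```

```text
time: 12.58
ee_pos: [0.6545, -0.0065, 0.0429]
ee_rot: [-90.6, -0.3, -88.6]
contact_force: [1.1, 0.2, 0.2]
grip_width: 1.005
t 12.58 pos [ 0.6545 -0.0065  0.0429] rot [-90.62  -0.34 -88.58] F [1.1 0.2 0.2] w 1.005
units tool xyz total [-0.36  0.6  -0.03] twist units -0.1
```

```bash

python3 -m crank '{"translation":[[-0.25,0.3,0],[0,0.2,0],[0,0.1,0],[0,0,0]],"twist":[-0.1,0,0,0],"gripper":[1,1,1,1]}'
python3 -c "
from look import *
need(.6534,.0024,.028,-88.0)
look('11',w=80,mark=[(-.011,.001,.0425),(-.011,.001,-.0425),(.011,.001,.0425),(.011,.001,-.0425)])"
```

```text
time: 12.92
ee_pos: [0.6557, -0.0005, 0.0289]
ee_rot: [-90.4, -0.3, -88.0]
contact_force: [-0.3, 0.1, 0.3]
grip_width: 0.996
t 12.92 pos [ 6.557e-01 -5.000e-04  2.890e-02] rot [-90.42  -0.34 -87.99] F [-0.3  0.1  0.3] w 0.996
units tool xyz total [-0.12  0.04 -0.09] twist units 0.0
side crop origin 248 176 scale 8
top crop origin 218 123 scale 8
```

View pics/l_side_11.png

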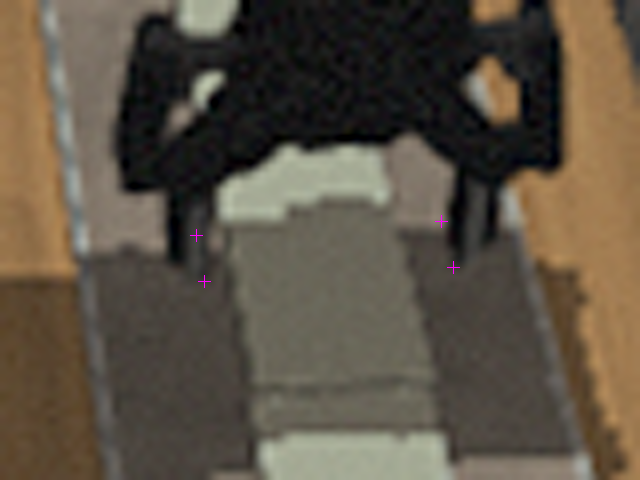

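```bash

python3 -m crank '{"translation":[[0,0,-0.09],[0,0,0],[0,0,0],[0,0,0],[0,0,0],[0,0,0],[0,0,0]],"twist":[0,0,0,0,0,0,0],"gripper":[0.85,0.75,0.6,0.5,0.5,0.5,0.5]}' 25
python3 -c "
from look import *
need(.6515,.0089,.028,-88.2)
look('12',w=80,mark=[(-.011,.001,.03),(-.011,.001,-.03)])"
```

```text
time: 13.6
ee_pos: [0.6539, -0.0005, 0.0303]
ee_rot: [-90.3, -0.3, -88.0]
contact_force: [0.4, -0.1, -0.6]
grip_width: 0.69
t 13.6 pos [ 6.539e-01 -5.000e-04  3.030e-02] rot [-90.34  -0.35 -87.99] F [ 0.4 -0.1 -0.6] w 0.69
units tool xyz total [-0.38  0.09 -0.08] twist units 0.04
side crop origin 247 176 scale 8
top crop origin 218 123 scale 8
```

View pics/l_side_12.png

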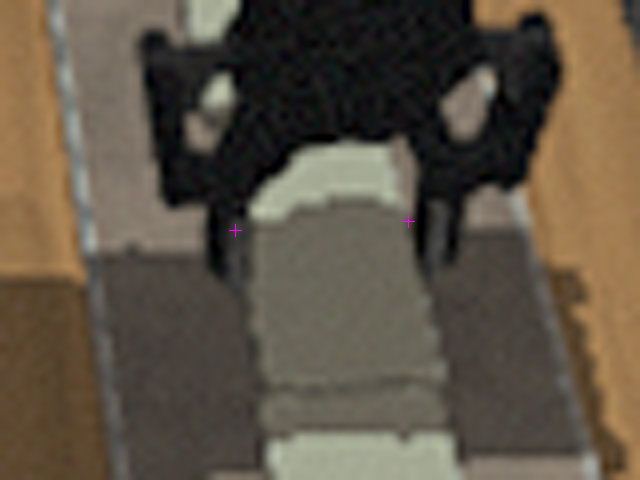

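```bash

python3 -m crank '{"translation":[[-0.1,0,-0.1],[-0.1,0,0],[0,0,0]],"twist":[0.03,0,0],"gripper":[0.5,0.5,0.5]}'
python3 -c "
from look import *
need(.6515,.006,.030,-88.2)"
```

```text
time: 13.95
ee_pos: [0.6513, 0.0041, 0.0304]
ee_rot: [-90.3, -0.4, -88.2]
contact_force: [0.8, 0.2, -1.0]
grip_width: 0.69
t 13.95 pos [0.6513 0.0041 0.0304] rot [-90.31  -0.42 -88.22] F [ 0.8  0.2 -1. ] w 0.69
units tool xyz total [-0.08  0.02  0.01] twist units -0.0
```

```bash

python3 -m crank '{"translation":[[-0.08,0,0],[0,0,0]],"twist":[0,0],"gripper":[0.5,0.5]}'
python3 -m crank '{"translation":[[-0.08,0,0]],"twist":[0],"gripper":[0.5]}'
python3 -m crank '{"translation":[[-0.08,0,0]],"twist":[0],"gripper":[0.5]}'
```

```text
time: 14.12
ee_pos: [0.6511, 0.0059, 0.0304]
ee_rot: [-90.3, -0.5, -88.2]
contact_force: [0.1, -1.2, -1.0]
grip_width: 0.694
time: 14.2
ee_pos: [0.651, 0.0061, 0.0304]
ee_rot: [-90.3, -0.7, -88.3]
contact_force: [-0.2, -11.8, -0.1]
grip_width: 0.689
time: 14.28
ee_pos: [0.6509, 0.0061, 0.0303]
ee_rot: [-90.3, -1.0, -88.4]
contact_force: [-0.0, -7.5, 0.3]
grip_width: 0.694
```

```bash

python3 -m crank '{"translation":[[-0.08,0,0]],"twist":[0],"gripper":[0.5]}' 40
python3 -c "
from look import *
from tiles import *
need(.6515,.006,.030,-88.2)
im=eyes.capture('side'); cv2.imwrite('pics/side13.png',im[:,:,::-1]); crop('side',245,150,80,70,8,'s13.png',im)
im=eyes.capture('top'); cv2.imwrite('pics/top13.png',im[:,:,::-1]); crop('top',175,115,160,80,5,'t13.png',im)
need(.6515,.006,.030,-88.2)"
```

```text
time: 14.37
ee_pos: [0.6509, 0.0061, 0.0305]
ee_rot: [-90.3, -1.2, -88.4]
contact_force: [-0.6, -7.1, 0.3]
grip_width: 0.686
t 14.37 pos [0.6509 0.0061 0.0305] rot [-90.33  -1.22 -88.42] F [-0.6 -7.1  0.3] w 0.686
units tool xyz total [0.   0.02 0.02] twist units -0.04
t 14.47 pos [0.6509 0.0061 0.0305] rot [-90.33  -1.22 -88.42] F [-1.  -8.1  1.9] w 0.685
units tool xyz total [0.   0.02 0.02] twist units -0.04
```

View pics/s13.png

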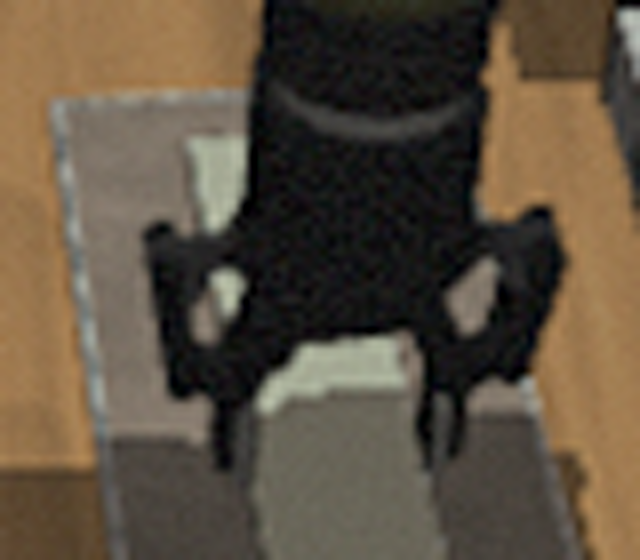

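View pics/t13.png

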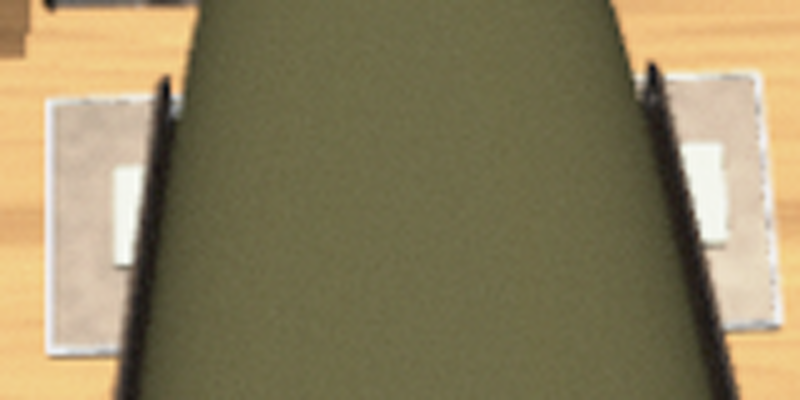

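```bash
python3 -c "
from tiles import *
im=cv2.imread('pics/side13.png')[:,:,::-1]; crop('side',265,190,70,85,7,'s13b.png',im)
c=np.array([.6478,.1243]);a=np.radians(1.84)
# expected left/right edge lines at z=.027 in side cam
for y in (-.150,-.2,-.29,-.10,-.08):
  for x in(-.03,.03):
    q=[c[0]+np.cos(a)*x-np.sin(a)*y,c[1]+np.sin(a)*x+np.cos(a)*y,.027]
    u=proj('side',[q])[0]; print(y,x,np.round(u,2), np.round((u-[265,190]+.5)*7,0))
  v=int(round(u[1])); print(v,'G',im[v,int(u[0])-4:int(u[0])+5,1])
"
```

```text
-0.15 -0.03 [276.93 214.58] [ 87. 176.]
-0.15 0.03 [299.06 213.25] [242. 166.]
213 G [ 99 101 104  93  80  64  66  60  68]
-0.2 -0.03 [279.54 228.61] [105. 274.]
-0.2 0.03 [302.38 227.17] [265. 264.]
227 G [149 152 148 155 126  60  64  74  74]
-0.29 -0.03 [284.7  256.31] [141. 468.]
-0.29 0.03 [308.94 254.65] [311. 456.]
255 G [170 168 168 173 158 125 110 118 118]
-0.1 -0.03 [274.47 201.42] [70. 83.]
-0.1 0.03 [295.94 200.18] [220.  75.]
200 G [ 99 100  99  99 113 104  50  12  60]
-0.08 -0.03 [273.54 196.37] [63. 48.]
-0.08 0.03 [294.75 195.17] [212.  40.]
195 G [171 167 168 177 148 107 119  99  11]
```

View pics/s13b.png

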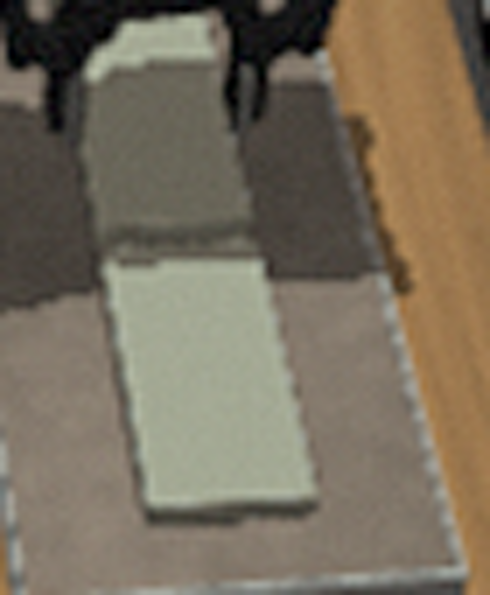

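```bash

python3 -m crank '{"translation":[[0,0,0],[0,0,0],[0,0,0],[0,0,0],[0,0,0],[0,0,0],[0,0,0]],"twist":[0,0,0,0,0,0,0],"gripper":[0.5,0.78,0.78,0.5,0.5,0.5,0.5]}' 30
python3 -c "
from look import *
need(.6512,.0063,.030,-88.2)"
```

```text
time: 15.05
ee_pos: [0.651, 0.007, 0.0311]
ee_rot: [-90.3, -1.1, -88.4]
contact_force: [-0.6, -0.7, 0.2]
grip_width: 0.691
t 15.05 pos [0.651  0.007  0.0311] rot [-90.31  -1.13 -88.39] F [-0.6 -0.7  0.2] w 0.691
units tool xyz total [0.03 0.04 0.01] twist units -0.03
```

```bash

python3 -m crank '{"translation":[[-0.1,0,0]],"twist":[-0.03],"gripper":[0.5]}' 40
python3 -c "
from look import *
eyes.capture('side');need(.6512,.0063,.030,-88.2)"
```

```text
time: 15.13
ee_pos: [0.651, 0.0073, 0.0312]
ee_rot: [-90.3, -1.4, -88.3]
contact_force: [0.6, -13.7, 1.4]
grip_width: 0.685
t 15.18 pos [0.6511 0.0072 0.0312] rot [-90.31  -1.46 -88.28] F [ 0.5 -8.3  1.5] w 0.687
units tool xyz total [0.03 0.05 0.01] twist units -0.01
```

```bash
python3 -c "
from look import *
for i in range(8):
  im=eyes.capture('side')
  if i%2: need(.6512,.0063,.030,-88.2)
crop('side',245,150,90,75,8,'s14.png',im)"
```

```text
t 15.28 pos [0.6511 0.0072 0.0312] rot [-90.31  -1.41 -88.29] F [ 0.3 -8.3  1.5] w 0.683
units tool xyz total [0.03 0.05 0.  ] twist units -0.01
t 15.38 pos [0.6511 0.0072 0.0312] rot [-90.31  -1.4  -88.29] F [ 0.7 -7.9 -0.2] w 0.684
units tool xyz total [0.04 0.05 0.  ] twist units -0.02
t 15.48 pos [0.6511 0.0072 0.0312] rot [-90.31  -1.39 -88.29] F [ 0.2 -7.7  1.7] w 0.684
units tool xyz total [0.03 0.05 0.  ] twist units -0.02
t 15.58 pos [0.6511 0.0072 0.0312] rot [-90.31  -1.39 -88.3 ] F [ 0.2 -7.7  1.1] w 0.684
units tool xyz total [0.03 0.05 0.  ] twist units -0.02
```

View pics/s14.png

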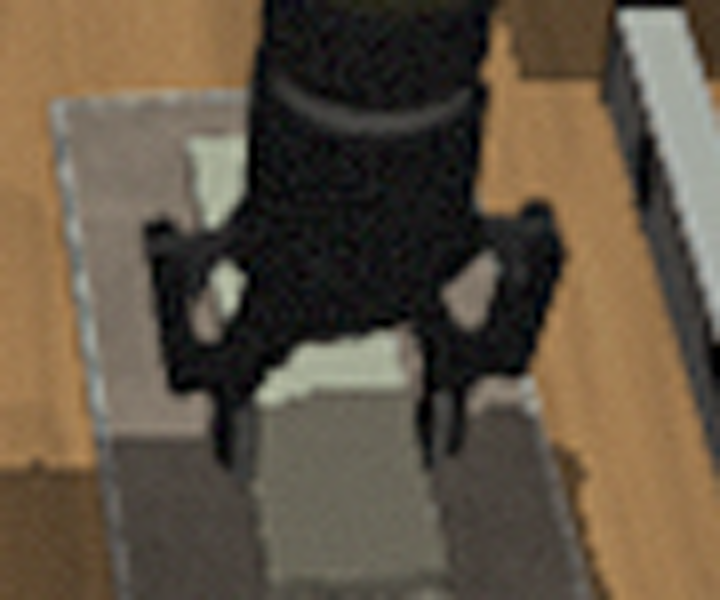

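```bash
python3 -c "
from station import arm
print(arm.finish_job())"
```

```text
the job is handed in; nothing more can be done
None
```

The job is handed in at 15.6 s of the 53 s. The grey spacer stands in the wide joint. The loose tile is in line, gripped and pressed against it. No verdict is reported.

**Spacer:** I picked the grey one, not the brown look-alike, and let go of it after seating it. A picture afterwards showed it upright on its flange, about 1 mm off the centre line and 57–59 mm from the cut tile's centre. That was before the tile was pushed.

**Loose tile:** I gripped it over its long edges and pulled it 6–7 mm along the row until it stopped firmly. The gap worked out at about 9.9 mm, which is tight. I then regripped it and pressed again. The push held steady at about 7.7 N over the last 0.4 s of readings. The tile's edge lined up with the full tile's to about 1 mm, and the grip direction was about 0.1° off the row.

**Checks that disagreed or could not be made:**
- **Cameras:** they differed by about 4 mm along the row. I settled the position from the held spacer and by feel.
- **Seating force:** seating the spacer briefly reached about 54 N on the tool, pressing through the held spacer, which is more than intended. It is under the 120 N wrist limit.
- **Final contact:** the gripper hid the spacer in both views at the end. Its contact with the cut tile is inferred from the force and position.
- **Flatness:** the tool leaned 1.4° (about 0.3° of it since regripping). I could not measure from the pictures whether the tile lay flat.
- **Other objects:** I kept the arm clear of them, but did not measure their positions again.

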